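Put three bakery canisters back on their own trays

ROBOT

A 7-joint arm with a two-finger parallel gripper is mounted at the origin on the work surface. World frame = base frame: x ahead of the robot, y to its left, z up, the work surface at z = 0. Lengths are in m, angles in rad, forces in N, time in s.
With the tool pointing down it reaches from about 0.35 to 0.9 m from the base axis. Payload 19.9 kg.
Tool frame: the origin (TCP) lies between the finger pads; the fingertips stand 19 mm ahead of it and the grasp point (between the pads) is the TCP; z points along the fingers, y is the direction in which the jaws open and shut (so a half turn about z gives the same grasp; the last joint's range is limited). The gripper opens to 94 mm and grips with 3 to 60 N. Pads are 16 mm wide; open, the fingers measure 119 mm over their backs; the gripper's body (75 mm by 177 mm) begins 78 mm behind the grasp point.
Start: joints at [-0.042, 0.417, -0.01, 1.614, 0.005, 1.111, -0.053], TCP at [0.625, 0, 0.224] pointing down, gripper open.
Joint ranges: [-2.81, 2.81], [-0.39, 2.02], [-1.27, 1.25], [0.06, 2.57], [-1.19, 4.33], [0.19, 2], [-2.82, 2.82]. Speed limits (rad/s): [1.89, 1.89, 2.39, 2.39, 3.01, 3.01, 3.01].

INTERFACE

Orientations are given as a 3x3 rotation matrix whose columns are the frame's x, y, z axes.
In Python, from rig import robot gives the robot as it stands. Calls block until the motion is done:
- robot.move_ptp(position, orientation): joint-space move of the TCP to a pose.
- robot.move_linear(position, velocity=0.15, frame=None, threshold=None): straight line of the TCP; frame=None keeps the orientation; velocity is the mean speed in m/s. With threshold (N) it stops when the force on the tool has changed by that much, and returns True; else False.
- robot.goto_joints(angles): joint-space move.
- robot.gripper_to(opening): finger opening in m; the grip force is fixed at half the most; returns when the fingers have stopped.
- robot.pause(seconds).
- robot.ik(position, orientation): joint angles nearest the present ones, or None.
- robot.get_state(): the state.
- robot.grab_frame(name): name is "scene" or "side" or "wrist"; returns the picture (420x560x3 uint8, red, green, blue); there is no depth.
- robot.camera_info(name): a dict with "fx", "fy", "cx", "cy" (pixels), "dist" ([k1, k2, p1, p2, k3] as OpenCV has them; the pictures are not rectified), "rvec" (rotation vector, rad) and "tvec" (3), from world to camera coordinates, as OpenCV has them. Camera axes: x right, y down, z forward; pixel columns grow to the right and rows downward; lengths in m; the calibration is good to about 2 mm. A picture is of the moment at which its call begins: read the wrist's pose just before it. camera_info takes no time and is no camera call; for the wrist camera it gives the pose at the moment of the call.
A pose or a line that the arm cannot do raises robot.PlanningError and nothing moves.
- robot.sign_off(): hands the job in, once; it reports no verdict.
The state is a dict: "time": time; "qpos": joint angles; "joint_vel": joint speeds; "effort": joint torques, N m; "ee_pos": TCP position; "tool_rot": TCP orientation; "force": force on the tool from outside, world axes, zero at the start; "moment": the same for the moment, N m; "opening": finger opening in m.
Only numpy, scipy, OpenCV 4.12 (cv2) and the standard library are available. Lean on these libraries where they do the work, as an engineer would, in place of code of your own. Each camera call takes 0.05 s, during which the arm holds its last target.

TASK

The three ingredient canisters have been put back on one another's trays: stand each upright in the middle of the tray of its own outline (round on round, square on square, oblong on oblong), with the sides of the square and oblong ones lined up with their trays. Use the empty slatted wooden trivet as the stopping place on the way, because the bare table is dirty and no canister may stand on it. Set each canister down rather than dropping it or tipping it over, and leave the glass beaker, the dough scraper and the ring cutter where they are.

Things in the scene. Friction and masses are not known exactly. Their poses are not given: they have to be found in the camera images.
- round_canister_mid (a point): Round canister with plain aluminium sides and a flat wooden lid of the same outline, 60 mm across and 90 mm high; about 0.35 kg. The point is its centre, half-way up (45 mm above its underside); z is up along its axis. It starts upright on a tray that is not its own.
- square_canister_mid (a point): Square canister with plain aluminium sides and a flat wooden lid of the same outline, 56 x 56 mm and 80 mm high; about 0.35 kg. The point is its centre, half-way up (40 mm above its underside); z is up along its axis, x and y square to its sides. It starts upright on a tray that is not its own.
- oblong_canister_mid (a point): Oblong canister with plain aluminium sides and a flat wooden lid of the same outline, 50 mm (x) by 88 mm (y) and 70 mm high; about 0.35 kg. The point is its centre, half-way up (35 mm above its underside); z is up along its axis, y along its long sides. It starts upright on a tray that is not its own.
- round_tray: Fixed white enamel tray, round, 114 mm across outside, 104 mm inside; floor 8 mm above the table, rim 5 mm wide and 16 mm above the table. Origin: middle of its underside, at table height; z up.
- square_tray: Fixed white enamel tray, square, 120 x 120 mm outside, 110 mm inside; floor 8 mm above the table, rim 5 mm wide and 16 mm above the table. Origin: middle of its underside, at table height; z up; x and y square to its sides.
- oblong_tray: Fixed white enamel tray, oblong, 110 mm (x) by 150 mm (y) outside, 100 x 140 mm inside; floor 8 mm above the table, rim 5 mm wide and 16 mm above the table. Origin: middle of its underside, at table height; z up; y along its long sides.
- trivet: Fixed flat trivet of five dark wooden slats, 130 x 130 mm, empty at the start; the slats' top is 16 mm above the table. Origin: middle of its underside, at table height; y runs across the slats.
- beaker: Bystander: small glass beaker, 52 mm across and 70 mm high, standing loose. Origin: middle of its underside.
- scraper: Bystander: dough scraper, a dark steel blade with a round wooden handle along one edge, 87 x 105 mm, lying loose and 20 mm high. Origin: on its underside, 22 mm from the handle's middle towards the blade.
- cutter: Bystander: steel ring cutter, 50 mm across and 40 mm high, open at both ends, standing loose. Origin: middle of its underside.
Mind the look-alikes: they are no part of the job. What is shaped like the part that bears round_canister_mid but pink is not meant. Leave any green look-alike of the square_tray alone.

How it is judged:
By the outcome, as a careful person would: the job done as asked, in the order asked, and still so for the second after the job is handed in, with the robot touching nothing.
It also fails if it takes over 131 s, if anything falls off the work surface, if the arm or the gripper's body presses on something with over 40 N, if the wrist force passes 120 N, or if a joint passes its speed limit or range.

## Working session

There is one attempt and no reset: what is moved stays moved. The work goes in short steps, each a Python script; the robot and the scene stay as the last script left them, time stands still between calls to the robot, and variables do not carry over. Pictures are saved under pics/ and viewed, and the job is handed in when it is done.

```bash
mkdir -p pics; ls; python3 - <<'E'
from rig import robot
import cv2
for n in ["scene","side","wrist"]:
    print(n,robot.camera_info(n))
    cv2.imwrite(f"pics/{n}0.png",robot.grab_frame(n)[:,:,::-1])
print(robot.get_state())
E
```

```text
pics
scene {'fx': 485.043420331792, 'fy': 485.043420331792, 'cx': 283.2810841650212, 'cy': 207.56246396206586, 'dist': array([-0.14220894,  0.        ,  0.        ,  0.        ,  0.        ]), 'rvec': array([ 1.09527968,  2.24160597, -1.16151213]), 'tvec': array([ 0.27696124, -0.15183586,  1.353116  ])}
side {'fx': 505.0237781881124, 'fy': 505.0237781881124, 'cx': 291.6644628705145, 'cy': 206.6158739626355, 'dist': array([0.02286314, 0.        , 0.        , 0.        , 0.        ]), 'rvec': array([ 0.71922005, -2.51218303,  1.28087597]), 'tvec': array([0.3742001 , 0.20153339, 0.9430739 ])}
wrist {'fx': 306.7785559285918, 'fy': 306.7785559285918, 'cx': 283.319492141585, 'cy': 210.82934276399305, 'dist': array([-0.0110395,  0.       ,  0.       ,  0.       ,  0.       ]), 'rvec': array([-2.91227518e+00, -1.20607357e-03,  3.60515553e-03]), 'tvec': array([-0.62260227, -0.02357986,  0.39107729])}
{'time': 0.15, 'qpos': array([-0.04149855,  0.41779964, -0.01030354,  1.61400222,  0.00469702,
        1.11070907, -0.05297426]), 'joint_vel': array([-2.04290379e-03, -1.48473253e-03,  8.78930743e-05, -1.96520091e-03,
        6.26545482e-04, -3.98448710e-04, -9.66750116e-05]), 'effort': array([ 7.99236568e-04, -8.51532197e+01,  6.39362633e-01, -4.26137459e+01,
       -4.88919730e-02,  1.71691604e-02,  1.51774425e-04]), 'ee_pos': array([ 6.24741319e-01, -6.52280841e-06,  2.24006373e-01]), 'tool_rot': array([[-3.10063153e-05,  9.99999602e-01, -8.91602019e-04],
       [ 9.99999997e-01,  3.09408259e-05, -7.34651150e-05],
       [-7.34374989e-05, -8.91604294e-04, -9.99999600e-01]]), 'force': array([-0.60241789,  0.23306839,  0.72059289]), 'moment': array([-0.02096495, -0.0121126 ,  0.0543539 ]), 'opening': 0.093661941393693}
```

View pics/scene0.png

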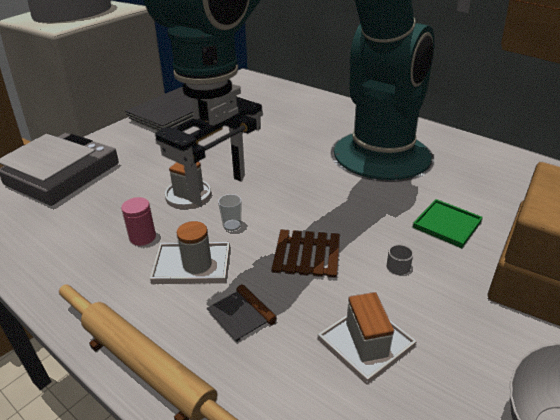

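View pics/side0.png

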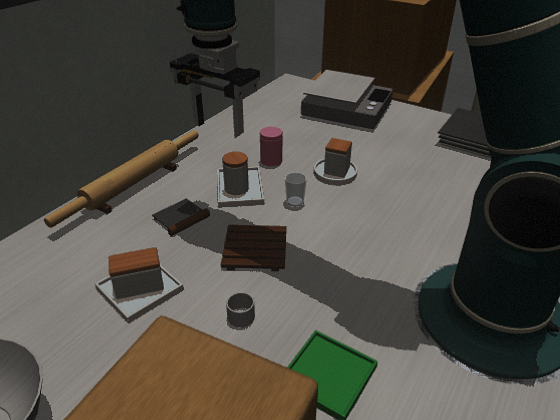

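View pics/wrist0.png

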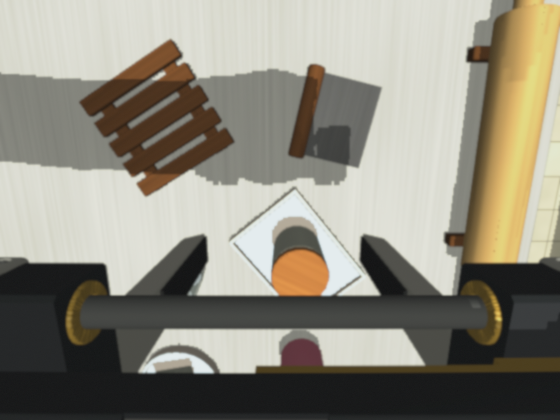

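The scene picture shows the round canister on the oblong or square tray (191,263), the square canister on the round tray (187,190) and the oblong canister on a square tray (367,340). The trivet is at (307,253). The look-alikes are the pink can (139,222) and the green tray (448,222). Next I'll get rough positions.

```bash
cat > h.py <<'E'
from rig import robot
import cv2, numpy as np
def cam(n):
    c=robot.camera_info(n); K=np.array([[c['fx'],0,c['cx']],[0,c['fy'],c['cy']],[0,0,1.]])
    return K,np.array(c['dist']),cv2.Rodrigues(np.array(c['rvec']))[0],np.array(c['tvec'])
def unproj(C,uv,z):
    K,d,R,t=C; uv=np.array(uv,float).reshape(-1,1,2)
    p=cv2.undistortPoints(uv,K,d).reshape(-1,2)
    rays=np.c_[p,np.ones(len(p))]@R; o=-R.T@t
    return o+rays*((z-o[2])/rays[:,2])[:,None]
def proj(C,P):
    K,d,R,t=C
    return cv2.projectPoints(np.array(P,float).reshape(-1,1,3),cv2.Rodrigues(R)[0],t,K,d)[0].reshape(-1,2)
def Rdown(yaw): # jaw axis (tool y) at angle yaw in world
    y=np.array([np.cos(yaw),np.sin(yaw),0]); z=np.array([0,0,-1.]); return np.c_[np.cross(y,z),y,z]
E
python3 - <<'E'
from h import *
C=cam("scene");np.set_printoptions(precision=3,suppress=True)
for n,uv,z in [("roundlid",(193,232),.098),("tray under round corners",[(161,244),(231,244),(228,283),(152,278)],.016),
 ("roundtray",(188,192),.012),("sqlid",(186,169),.088),("trivet",[(282,230),(341,235),(339,275),(272,271)],.016),
 ("tray3",[(367,302),(415,341),(371,379),(319,342)],.016),("obl lid",[(348,300),(378,293),(391,325),(357,334)],.078),
 ("beaker",(232,228),0),("cutter",(400,268),0),("scraper",[(240,288),(212,302),(237,338),(275,320)],.005),("pink",(141,240),0),("pinktop",(137,203),.09),("green",(448,222),0.01)]:
    print(n,unproj(C,uv,z)[:,:2].round(3).tolist())
E
```

```text
roundlid [[0.645, -0.06]]
tray under round corners [[0.651, -0.169], [0.559, -0.051], [0.648, 0.025], [0.73, -0.103]]
roundtray [[0.475, -0.276]]
sqlid [[0.484, -0.259]]
trivet [[0.457, 0.005], [0.394, 0.116], [0.5, 0.18], [0.57, 0.07]]
tray3 [[0.529, 0.26], [0.558, 0.372], [0.668, 0.351], [0.657, 0.243]]
obl lid [[0.598, 0.258], [0.554, 0.29], [0.603, 0.342], [0.651, 0.308]]
beaker [[0.504, -0.102]]
cutter [[0.394, 0.26]]
scraper [[0.636, 0.044], [0.695, 0.027], [0.729, 0.122], [0.657, 0.148]]
pink [[0.658, -0.233]]
pinktop [[0.644, -0.237]]
green [[0.202, 0.281]]
```

```bash
python3 - <<'E'
from h import *
import pickle
np.set_printoptions(precision=4,suppress=True)
R=Rdown(0); out={}
for i,p in enumerate([(.56,-.25,.33),(.53,.13,.36)]):
    robot.move_ptp(p,R); robot.pause(.2)
    C=cam("wrist"); im=robot.grab_frame("wrist")
    out[i]=(C,im); print(-C[2].T@C[3], C[2][2])
    cv2.imwrite(f"pics/w{i+1}.png",cv2.resize(im[:,:,::-1],(800,600),interpolation=cv2.INTER_CUBIC))
pickle.dump(out,open("views.pkl","wb"))
print(robot.get_state()['time'])
E
```

```text
[ 0.5591 -0.1826  0.4902] [-0.0015 -0.2267 -0.974 ]
[0.5291 0.1954 0.5206] [-0.0018 -0.2274 -0.9738]
3.1583
```

View pics/w1.png

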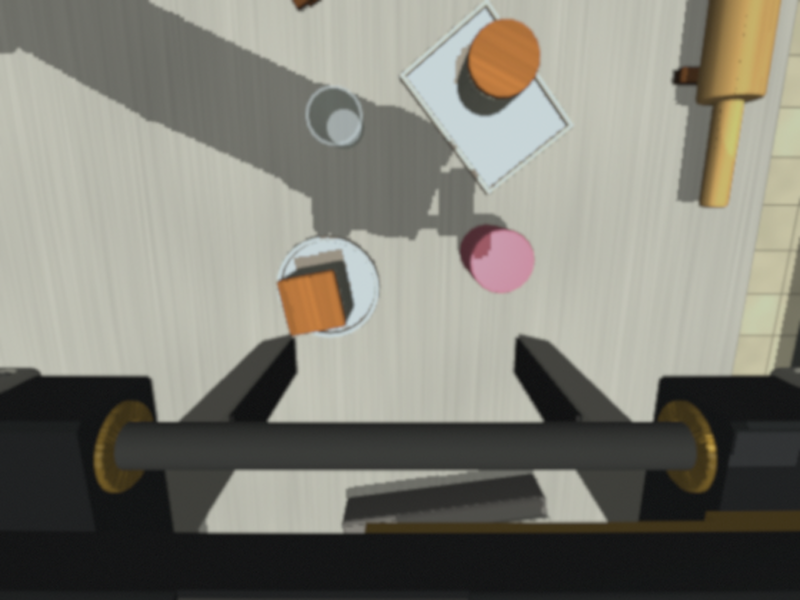

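View pics/w2.png

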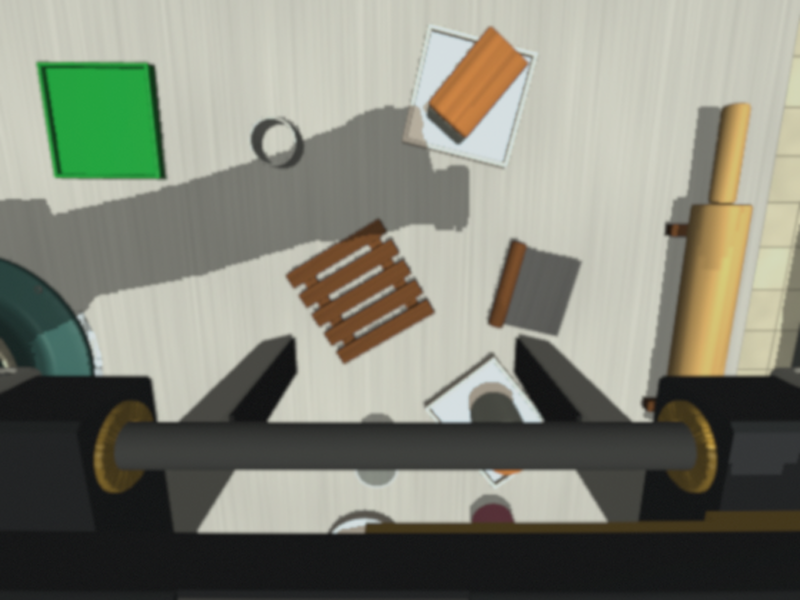

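```bash
cat > fit.py <<'E'
from h import *
import pickle
from scipy.optimize import least_squares
V=pickle.load(open("views.pkl","rb")); s=560/800
def px(l): return (np.array(l,float)+.5)*s-.5
def fitrect(C,uv,w,h,z,yaw0):
    P=unproj(C,px(uv),z)[:,:2]; c=P.mean(0)
    B=np.array([[-w,-h],[w,-h],[w,h],[-w,h]])/2
    def T(q): return B@np.array([[np.cos(q[2]),np.sin(q[2])],[-np.sin(q[2]),np.cos(q[2])]])+q[:2]
    best=None
    for y in np.arange(4)*np.pi/2+yaw0:
        for k in range(4):
            r=least_squares(lambda q:(T(q)-np.roll(P,k,0)).ravel(),[*c,y])
            if best is None or r.cost<best.cost: best=r
        r=None
    q=best.x; q[2]=(q[2]+np.pi/2)%np.pi-np.pi/2
    return q,np.sqrt(best.cost*2/4),T(q)
def lid(C,im,roi,z):
    hsv=cv2.cvtColor(im,cv2.COLOR_RGB2HSV); m=cv2.inRange(hsv,(5,130,100),(20,255,255))
    mm=np.zeros_like(m); x0,y0,x1,y1=roi; mm[y0:y1,x0:x1]=m[y0:y1,x0:x1]
    cs=max(cv2.findContours(mm,cv2.RETR_EXTERNAL,cv2.CHAIN_APPROX_NONE)[0],key=cv2.contourArea)
    P=unproj(C,cs.reshape(-1,2),z)[:,:2]
    return P
E
python3 - <<'E'
from fit import *
np.set_printoptions(precision=4,suppress=True)
C1,i1=V[0];C2,i2=V[1]
v=[i1.copy(),i2.copy()]
big=[cv2.resize(i,None,fx=4,fy=4,interpolation=cv2.INTER_CUBIC) for i in v]
def draw(k,C,P,z,col=(255,0,0)):
    p=proj(C,np.c_[P,np.full(len(P),z)]); cv2.polylines(big[k],[np.round((p+.5)*4-.5).astype(int)],True,col,1)
def sq(q,w,h):
    B=np.array([[-w,-h],[w,-h],[w,h],[-w,h]])/2
    return B@np.array([[np.cos(q[2]),np.sin(q[2])],[-np.sin(q[2]),np.cos(q[2])]])+q[:2]
# oblong tray: 4 corners, top right approximated hidden? 
for n,k,C,uv,w,h,z in [("oblong_tray",0,C1,[(489,3),(571,125),(489,193),(401,76)],.11,.15,.016),
  ("square_tray",1,C2,[(430,25),(538,52),(505,167),(403,141)],.12,.12,.016),
  ("trivet",1,C2,[(379,219),(434,311),(345,364),(287,276)],.13,.13,.016)]:
    q,e,T=fitrect(C,uv,w,h,z,0); print(n,q,np.degrees(q[2]),"rms",e); draw(k,C,T,z)
th=np.linspace(0,2*np.pi,60)[:-1]
ring=np.c_[np.cos(th),np.sin(th)]
uv=px([(277,286),(380,286),(329,236),(345,334),(366,318),(366,252),(291,252)])
P=unproj(C1,uv,.016)[:,:2]
r=least_squares(lambda q:np.hypot(*(P-q[:2]).T)-.057,P.mean(0)); print("round_tray",r.x,np.abs(r.fun).max()); draw(0,C1,r.x+.057*ring,.016)
for n,k,C,im,roi,z,wh in [("round",0,C1,i1,(310,5,390,75),.098,None),("square",0,C1,i1,(190,180,250,240),.088,(.056,.056)),("oblong",1,C2,i2,(290,10,380,105),.078,(.05,.088))]:
    P=lid(C,im,roi,z)
    if wh is None:
        (c,rad)=cv2.minEnclosingCircle(P.astype(np.float32)); r=least_squares(lambda q:np.hypot(*(P-q[:2]).T)-q[2],[*P.mean(0),.03]); print(n,c,rad,r.x); draw(k,C,r.x[:2]+.03*ring,z,(0,0,255))
    else:
        (c,sz,a)=cv2.minAreaRect(P.astype(np.float32)); 
        a=np.radians(a)
        if wh[0]!=wh[1] and sz[0]>sz[1]: a+=np.pi/2
        print(n,c,sz,np.degrees(a)); draw(k,C,sq((*c,a),*wh),z,(0,0,255))
b=[big[0][0:980,740:1640],big[1][0:1060,760:1560]]
for k in range(2):
    c=cv2.cvtColor(b[k],cv2.COLOR_RGB2BGR); f=min(800/c.shape[1],600/c.shape[0]); cv2.imwrite(f"pics/f{k}.png",cv2.resize(c,None,fx=f,fy=f,interpolation=cv2.INTER_AREA))
E
```

```text
oblong_tray [ 0.6415 -0.086   0.685 ] 39.248312814333694 rms 0.108060658200548
square_tray [ 0.5967  0.3011 -0.8911] -51.05702405445341 rms 0.11788558685730932
trivet [ 0.4766  0.0866 -1.4791] -84.74619323746592 rms 0.12766317473200134
round_tray [ 0.4737 -0.2769] 0.002900670572921246
round (0.6384310126304626, -0.07026361674070358) 0.029147863388061523 [ 0.6384 -0.0703  0.0282]
square (0.47071167826652527, -0.2775382399559021) (0.05409524217247963, 0.05467220023274422) 10.527155876159668
oblong (0.5953006744384766, 0.3009887635707855) (0.08595900237560272, 0.04661920294165611) 139.63248443603516
```

View pics/f0.png

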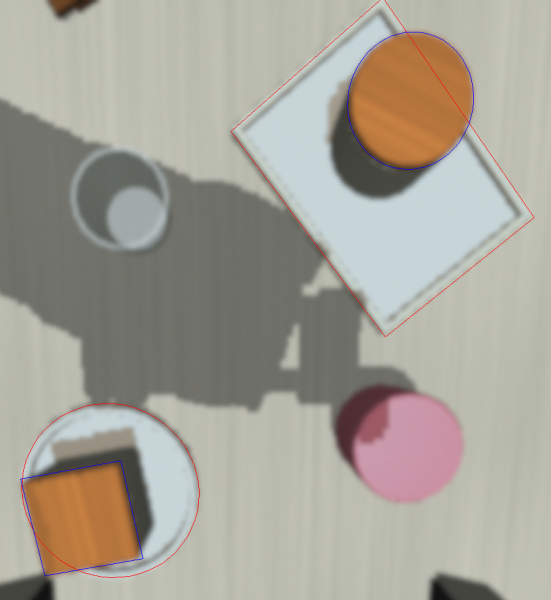

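View pics/f1.png

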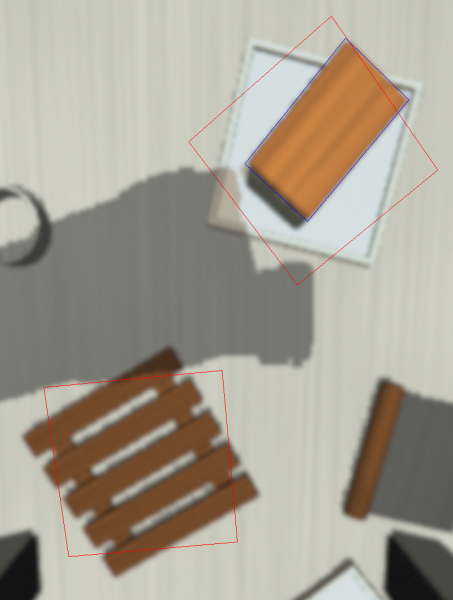

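```bash
python3 - <<'E'
from fit import *
np.set_printoptions(precision=4,suppress=True)
C1,i1=V[0];C2,i2=V[1]
big=[cv2.resize(i,None,fx=4,fy=4,interpolation=cv2.INTER_CUBIC) for i in (i1,i2)]
def draw(k,C,P,z,col=(255,0,0)):
    p=proj(C,np.c_[P,np.full(len(P),z)]); cv2.polylines(big[k],[np.round((p+.5)*4-.5).astype(int)],True,col,1)
for n,k,C,uv,w,h,z in [("oblong_tray",0,C1,[(489,3),(571,125),(489,193),(401,76)],.11,.15,.016),
  ("square_tray",1,C2,[(430,25),(538,52),(505,167),(403,141)],.12,.12,.016),
  ("trivet",1,C2,[(379,219),(434,311),(345,364),(287,276)],.13,.13,.016)]:
    q,e,T=fitrect(C,uv[::-1],w,h,z,0); print(n,q,np.degrees(q[2]),"rms",e); draw(k,C,T,z)
    P=unproj(C,px(uv),z)[:,:2]; print(np.hypot(*(P-np.roll(P,1,0)).T))
th=np.linspace(0,2*np.pi,60)[:-1];ring=np.c_[np.cos(th),np.sin(th)]
for z,rr in((.016,.057),): draw(0,C1,np.array([.4737,-.2769])+rr*ring,z)
b=[big[0][0:980,740:1640],big[1][0:1060,760:1560]]
for k in range(2):
    c=cv2.cvtColor(b[k],cv2.COLOR_RGB2BGR); f=min(800/c.shape[1],600/c.shape[0]); cv2.imwrite(f"pics/g{k}.png",cv2.resize(c,None,fx=f,fy=f,interpolation=cv2.INTER_AREA))
E
```

```text
oblong_tray [ 0.6415 -0.086   0.6793] 38.9197189358673 rms 0.003904563126974766
[0.1069 0.1415 0.1052 0.146 ]
square_tray [ 0.5967  0.3011 -0.2363] -13.539838837871324 rms 0.002279749612186941
[0.1174 0.1162 0.1194 0.1159]
trivet [ 0.4766  0.0866 -1.0295] -58.98587129673166 rms 0.0027112556697320087
[0.1266 0.1251 0.127  0.1267]
```

View pics/g0.png

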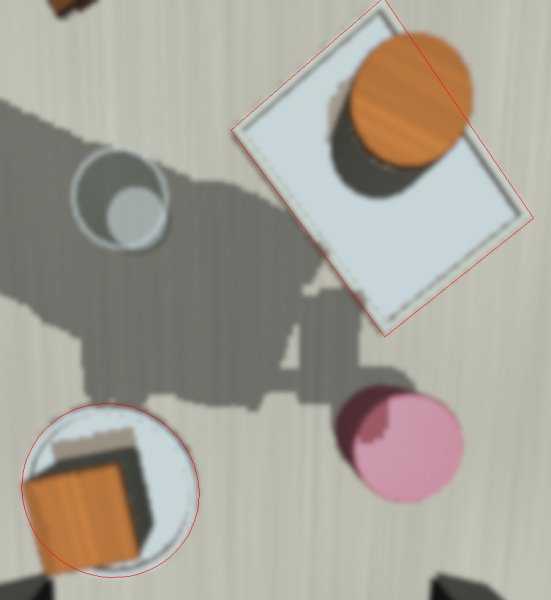

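View pics/g1.png

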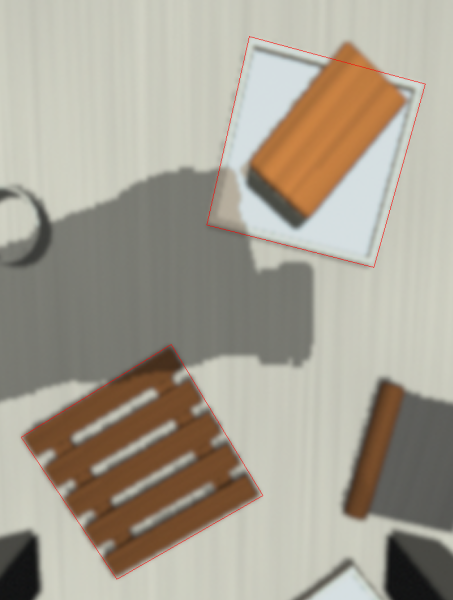

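Candidates (w1/w2 pixels):
- **Round canister:** wooden-lid can at w1 (504,58), or the pink can at w1 (500,260). The description gives an aluminium side and wooden lid, so I take the first.
- **Square tray:** white at w2 (470,97), or the green one at w2 (105,120). I take the white one.
- **Oblong tray:** white at w1 (487,100).

The close crops f0 and g1 confirm these choices. First move: the round canister goes to the trivet.

```bash
cat >> h.py <<'E'
ZT=.25
def jaw(p,yaw):
    """choose half-turn equivalent with smallest joint-7 angle"""
    best=None
    for y in (yaw,yaw+np.pi,yaw-np.pi):
        q=robot.ik(p,Rdown(y))
        if q is not None and (best is None or abs(q[6])<abs(best[0])): best=(q[6],y)
    return Rdown(best[1])
def pick(xy,yaw,z):
    R=jaw((*xy,ZT),yaw); robot.gripper_to(.094)
    robot.move_ptp((*xy,ZT),R)
    hit=robot.move_linear((*xy,z),.15,threshold=12)
    if hit: print("HIT on descent",robot.get_state()['ee_pos']); return False
    robot.gripper_to(.02); robot.pause(.2)
    print("opening",robot.get_state()['opening'])
    robot.move_linear((*xy,z+.03),.06); robot.move_linear((*xy,ZT),.2)
    s=robot.get_state(); print("held",s['opening'],s['force'].round(2),s['time']); return True
def place(xy,yaw,z):
    R=jaw((*xy,ZT),yaw)
    robot.move_ptp((*xy,ZT),R); robot.pause(.2)
    robot.move_linear((*xy,z+.02),.15); robot.pause(.2)
    hit=robot.move_linear((*xy,z-.004),.02,threshold=5)
    s=robot.get_state(); print("down",hit,s['ee_pos'].round(4),'want z',z,s['force'].round(2))
    robot.pause(.2); robot.gripper_to(.094); robot.pause(.2)
    robot.move_linear((*xy,z+.06),.08); robot.move_linear((*xy,ZT),.25); print(robot.get_state()['time'])
def look(p,yaw,name):
    robot.move_ptp(p,Rdown(yaw)); robot.pause(.25)
    C=cam("wrist"); im=robot.grab_frame("wrist")
    cv2.imwrite(f"pics/{name}.png",cv2.resize(im[:,:,::-1],(800,600),interpolation=cv2.INTER_CUBIC))
    import pickle; pickle.dump((C,im),open(f"{name}.pkl","wb")); print(robot.get_state()['time'])
E
python3 - <<'E'
from h import *
if pick((.6384,-.0703),np.radians(39),.068):
    place((.4766,.0866),np.radians(31),.076)
    look((.58,-.12,.30),0,"a1")
E
```

```text
opening 0.05965459039151952
held 0.059928015885238786 [ 0.36 -0.86 -3.27] 8.1417
down True [0.4766 0.0866 0.0759] want z 0.076 [-0.36 -0.53  4.47]
14.1667
15.4083
```

```bash
ls pics
```

```text
a1.png
f0.png
f1.png
g0.png
g1.png
scene0.png
side0.png
w1.png
w2.png
wrist0.png
```

View pics/a1.png

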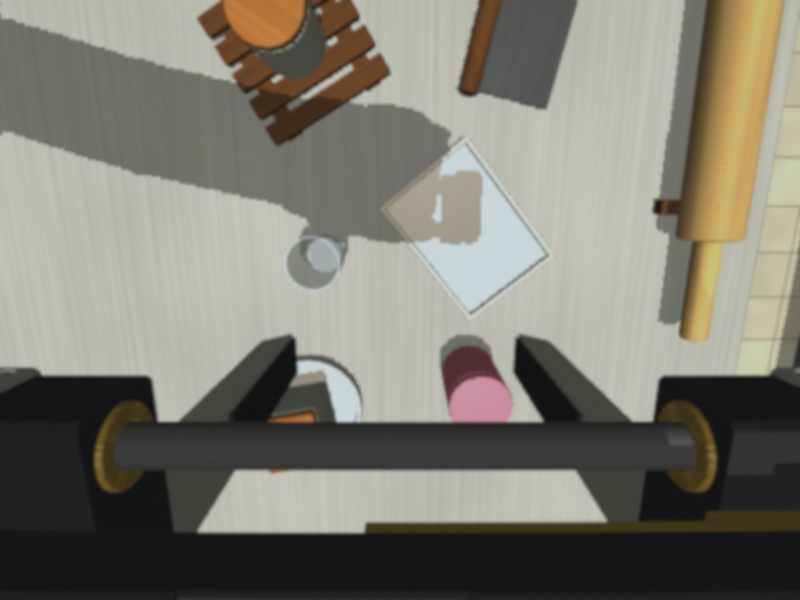

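The round canister stands on the trivet, with its lid at (265,15). The empty oblong tray is clearly visible with corners at about (465,137), (550,255), (470,317) and (380,208). I'll refit it from these.

```bash
python3 - <<'E'
from fit import *
np.set_printoptions(precision=4,suppress=True)
C,im=pickle.load(open("a1.pkl","rb"))
uv=[(466,136),(551,255),(470,318),(380,208)]
q,e,T=fitrect(C,uv[::-1],.11,.15,.016,0); print(q,np.degrees(q[2]),e)
P=unproj(C,px(uv),.016)[:,:2]; print(np.hypot(*(P-np.roll(P,1,0)).T))
big=cv2.resize(im,None,fx=6,fy=6,interpolation=cv2.INTER_CUBIC)
def d(P,z,c): cv2.polylines(big,[np.round((proj(C,np.c_[P,np.full(len(P),z)])+.5)*6-.5).astype(int)],True,c,1)
d(T,.016,(255,0,0)); 
c=big[510:1380,1520:2400,::-1]; cv2.imwrite("pics/a1f.png",cv2.resize(c,(600,593)))
E
```

```text
[ 0.6406 -0.0839  0.6835] 39.16273728984661 0.003025123864205825
[0.1074 0.1456 0.1042 0.1466]
```

View pics/a1f.png

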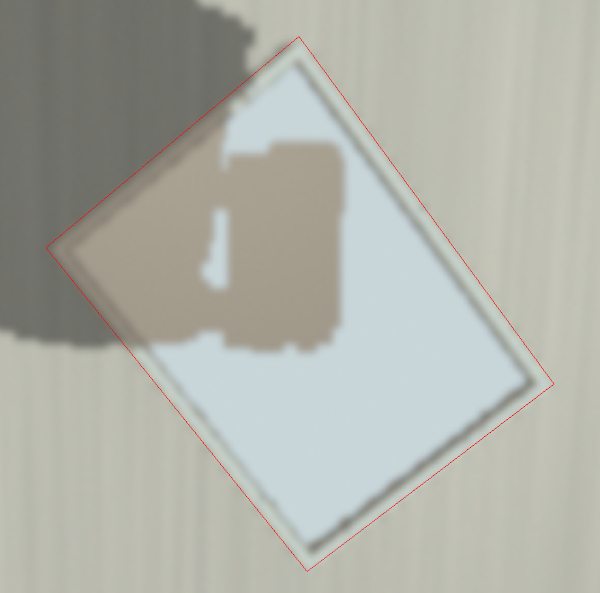

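The refit agrees with the first one within 2 mm and 0.3°. Next is the oblong canister to the oblong tray.

```bash
python3 - <<'E'
from h import *
if pick((.5953,.3010),np.radians(-40.4),.053):
    place((.6407,-.0845),np.radians(39.1),.053)
    look((.59,.23,.28),0,"b1")
    look((.58,-.19,.30),0,"b2")
E
```

```text
opening 0.04983061868024219
held 0.04996413904487902 [-0.05 -0.5  -2.61] 21.2417
down True [ 0.6406 -0.0845  0.0529] want z 0.053 [-1.13  0.53  6.12]
28.5083
30.025
31.875
```

View pics/b1.png

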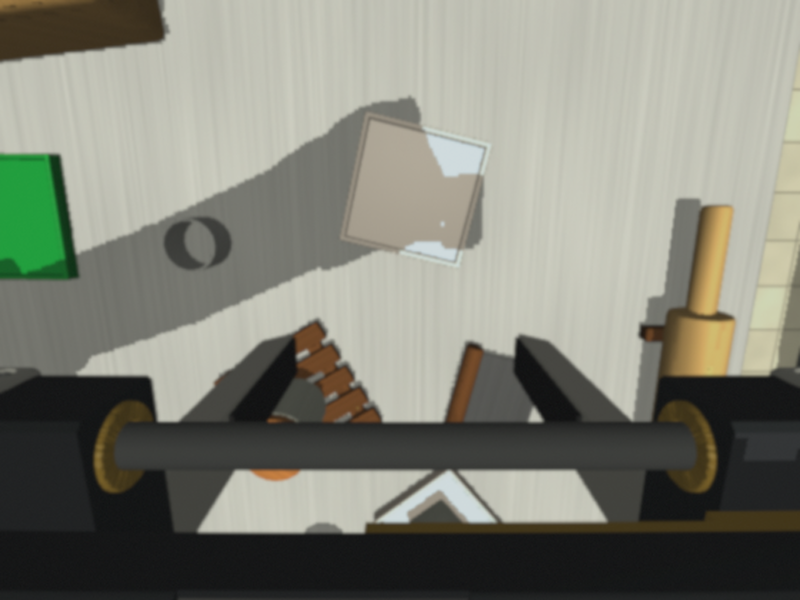

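View pics/b2.png

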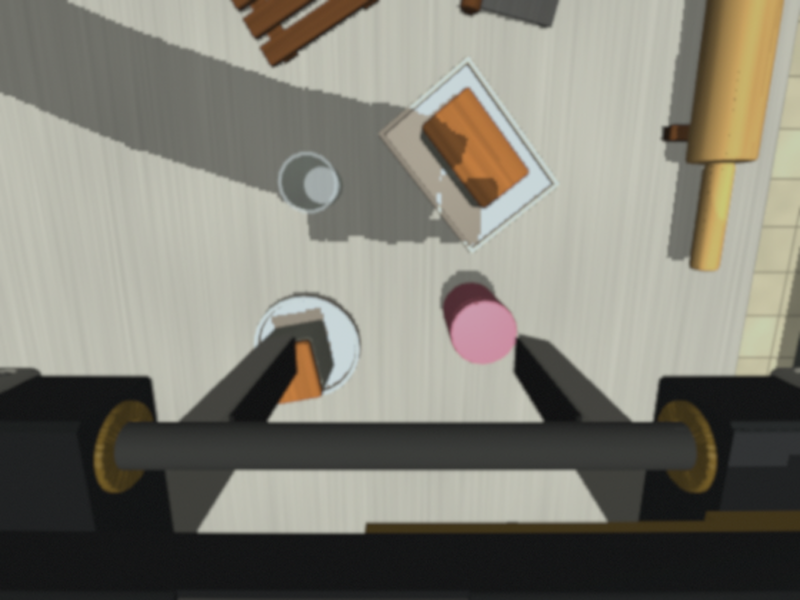

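In b1 the square tray is empty, with corners at about (367,112), (491,143), (460,266) and (341,239). In b2 the oblong canister sits lined up in its own tray at (475,150). I'll refit both.

```bash
python3 - <<'E'
from fit import *
np.set_printoptions(precision=4,suppress=True)
C,im=pickle.load(open("b1.pkl","rb"))
uv=[(367,111),(491.5,143),(460,267),(340,239.5)]
q,e,T=fitrect(C,uv[::-1],.12,.12,.016,0); print("sqtray",q,np.degrees(q[2]),e)
big=cv2.resize(im,None,fx=6,fy=6,interpolation=cv2.INTER_CUBIC)
cv2.polylines(big,[np.round((proj(C,np.c_[T,np.full(4,.016)])+.5)*6-.5).astype(int)],True,(255,0,0),1)
cv2.imwrite("pics/b1f.png",cv2.resize(big[420:1200,1370:2150,::-1],(600,600)))
C,im=pickle.load(open("b2.pkl","rb"))
uv=[(467,58),(555,184),(472,252),(379,134)]
q,e,T=fitrect(C,uv[::-1],.11,.15,.016,0); print("obtray",q,np.degrees(q[2]),e)
uv=[(468.5,87),(529,172),(487,207),(421,125)]
uv=[(468.5,87),(529,172),(485,208),(423,123)]
q,e,T=fitrect(C,uv[::-1],.05,.088,.078,0); print("ob",q,np.degrees(q[2]),e)
E
```

```text
sqtray [ 0.5975  0.3018 -0.231 ] -13.234606182832925 0.0013375818264944547
obtray [ 0.6401 -0.0852  0.6854] 39.271913359101525 0.003599158353948446
ob [ 0.6379 -0.0818  0.6717] 38.487934519219316 0.0023788369928312075
```

View pics/b1f.png

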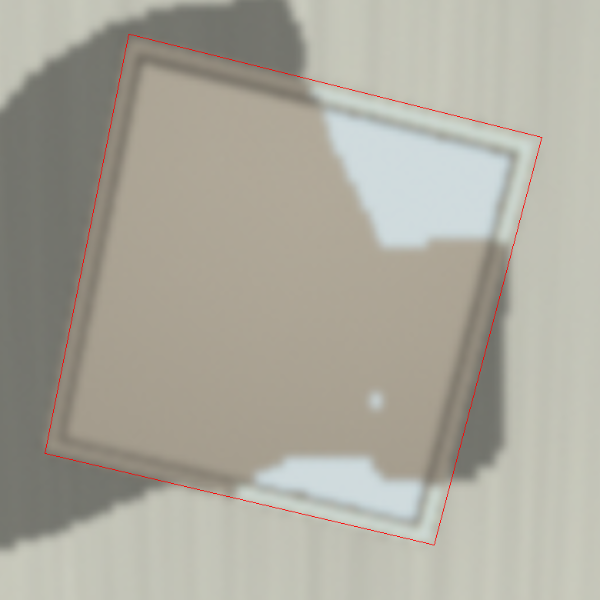

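```bash
python3 - <<'E'
from h import *
if pick((.4707,-.2775),np.radians(10.5),.058):
    place((.5973,.3015),np.radians(-13.4),.058)
    look((.47,-.04,.30),0,"c1")
    look((.50,-.35,.28),0,"c2")
E
```

```text
opening 0.055690326267151605
held 0.05598947404722178 [-0.25 -0.36 -2.58] 36.65
down True [0.5972 0.3015 0.058 ] want z 0.058 [-0.72  0.35  6.51]
44.1333
45.8083
47.3
```

View pics/c1.png

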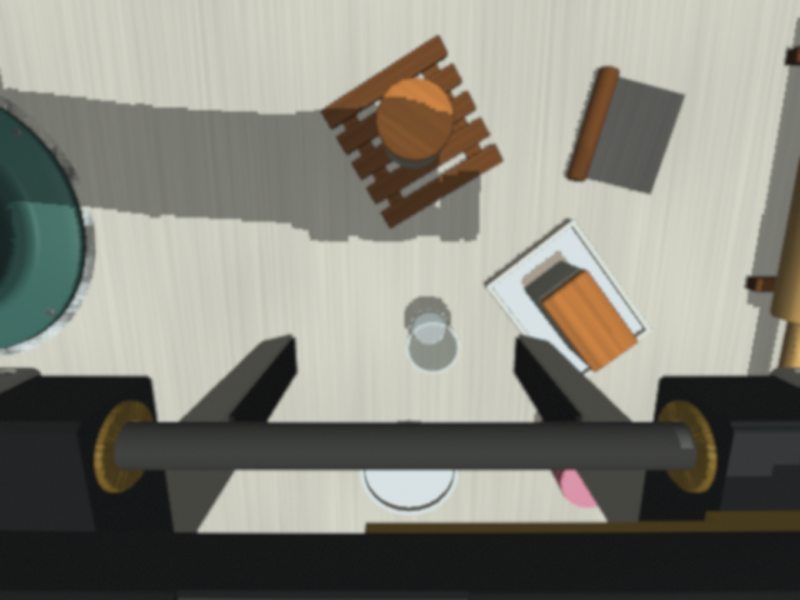

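View pics/c2.png

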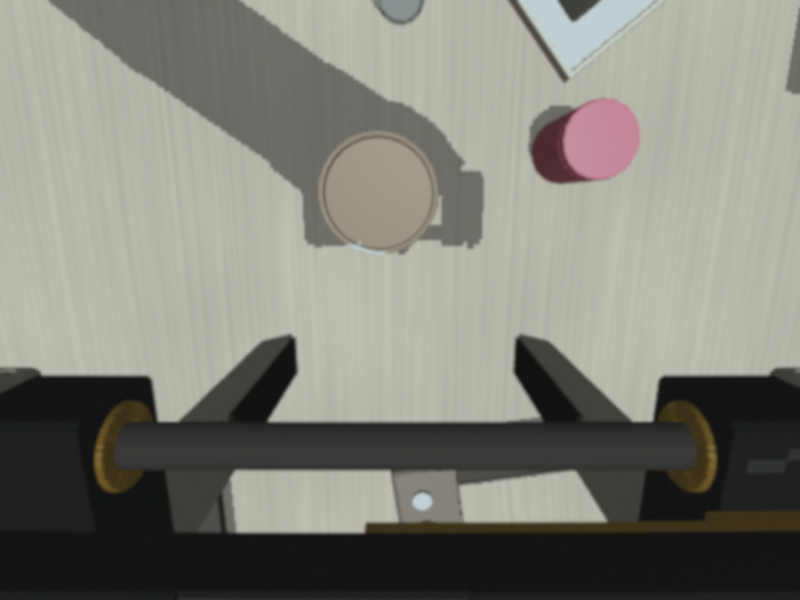

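In c2 the empty round tray is centred at about (379,191), spanning u 319–439 and v 129–253. In c1 the round canister's lid is on the trivet at (415,119).

```bash
python3 - <<'E'
from fit import *
np.set_printoptions(precision=4,suppress=True)
C,im=pickle.load(open("c2.pkl","rb"))
P=unproj(C,px([(318.5,190),(439.5,190),(379,129.5),(336,148),(421,148),(336,235),(381,253)]),.016)[:,:2]
r=least_squares(lambda q:np.hypot(*(P-q[:2]).T)-q[2],[*P.mean(0),.057]); print("round_tray",r.x,r.fun)
C,im=pickle.load(open("c1.pkl","rb"))
P=unproj(C,px([(376,117),(454,117),(415,78),(415,160),(388,89),(442,89),(388,146),(442,146)]),.106)[:,:2]
r=least_squares(lambda q:np.hypot(*(P-q[:2]).T)-q[2],[*P.mean(0),.03]); print("round",r.x,r.fun)
E
```

```text
round_tray [ 0.474  -0.2777  0.0568] [ 0.0002  0.0004  0.0001 -0.0003 -0.0002  0.0004 -0.0005]
round [0.4758 0.0862 0.0291] [ 0.0005  0.0005 -0.0004  0.0007  0.0002  0.     -0.0007 -0.0006]
```

```bash
python3 - <<'E'
from h import *
if pick((.4764,.0865),np.radians(-59),.076):
    place((.474,-.2775),np.radians(10),.068)
    look((.48,-.35,.28),0,"d1")
    look((.62,-.16,.25),0,"d2")
    look((.59,.22,.25),0,"d3")
    cv2.imwrite("pics/scened.png",robot.grab_frame("scene")[:,:,::-1])
E
```

```text
opening 0.059849360597103496
held 0.05947898279566247 [ 0.48 -0.14 -4.09] 52.8667
down True [ 0.474  -0.2775  0.068 ] want z 0.068 [-0.17 -0.39  4.86]
59.85
60.5583
61.8
63.5167
```

View pics/d1.png

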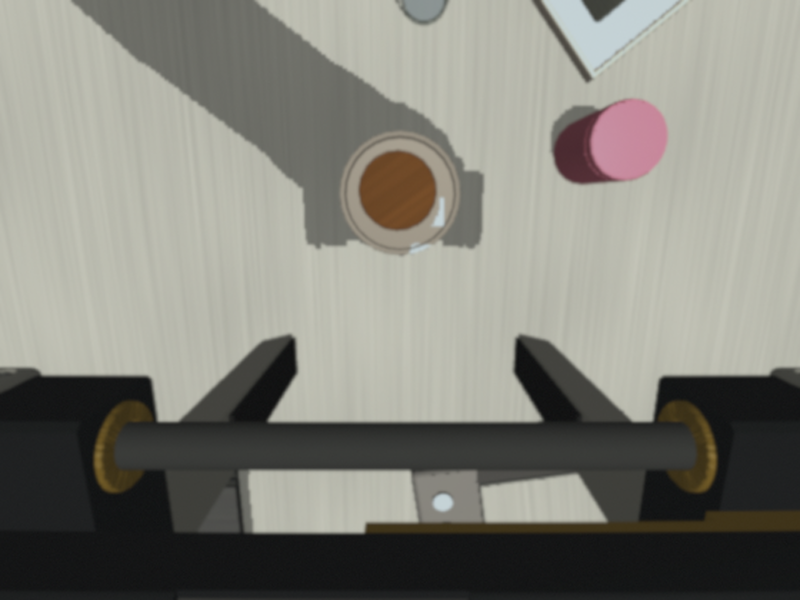

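View pics/d2.png

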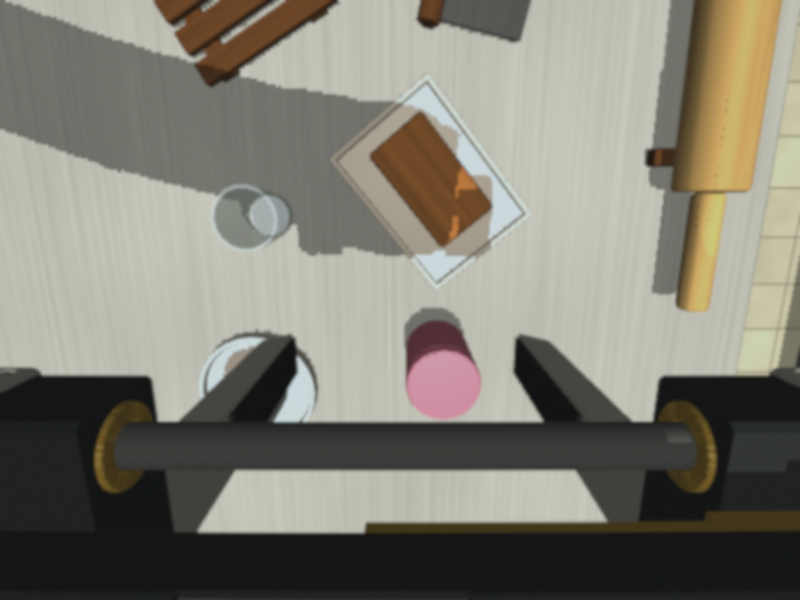

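View pics/d3.png

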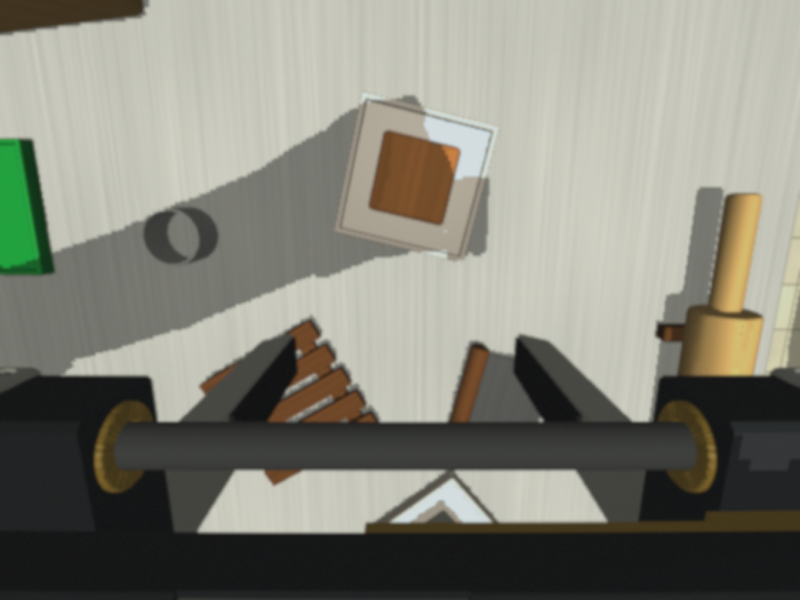

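View pics/scened.png

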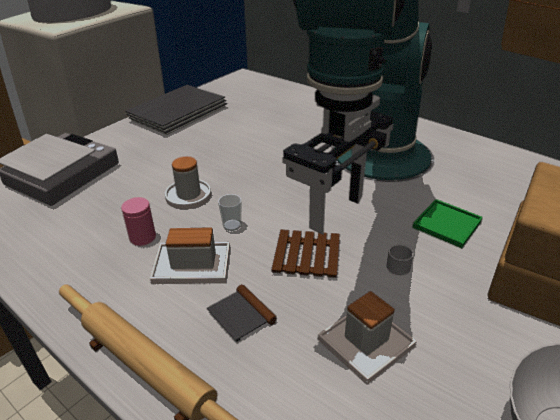

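All three canisters are upright on their own trays: lids at d1 (398,190), d2 (431,179) and d3 (414,178). Now I'll measure the residual offsets.

```bash
python3 - <<'E'
from fit import *
np.set_printoptions(precision=4,suppress=True)
def diff(n,t,c,wt,wc,zc):
    C,im=pickle.load(open(n+".pkl","rb"))
    a,e,_=fitrect(C,t[::-1],*wt,.016,0); b,e2,_=fitrect(C,c[::-1],*wc,zc,0)
    d=b[:2]-a[:2]; y=a[2]; R=np.array([[np.cos(y),np.sin(y)],[-np.sin(y),np.cos(y)]])
    print(n,a,b,"offset mm in tray",R@d*1e3,"dyaw",np.degrees(b[2]-a[2]),e,e2)
diff("d2",[(427,75),(529,213),(436,288),(330,160)],[(421,111),(492,208),(444,247),(370,156)],(.11,.15),(.05,.088),.078)
diff("d3",[(364,93),(498,128),(463,261),(335,231)],[(385,129.5),(461,148),(443,226),(369,208)],(.12,.12),(.056,.056),.088)
C,im=pickle.load(open("d1.pkl","rb"))
def circ(p,z,r0):
    P=unproj(C,px(p),z)[:,:2]; r=least_squares(lambda q:np.hypot(*(P-q[:2]).T)-q[2],[*P.mean(0),r0]); return r.x,abs(r.fun).max()
print(circ([(340.5,190),(461,190),(400,130),(357,149),(442,149),(357,236),(400,254)],.016,.057),circ([(358.5,190),(437.5,190),(397.5,150),(397.5,231)],.098,.03))
E
```

```text
d2 [ 0.6409 -0.0846  0.687 ] [ 0.6381 -0.0826  0.6833] offset mm in tray [-0.8931  3.3383] dyaw -0.2093313859850305 0.002990110767238714 0.002068959125979539
d3 [ 0.5972  0.3013 -0.2355] [ 0.5954  0.2997 -0.2242] offset mm in tray [-1.4229 -1.9495] dyaw 0.643217035001059 0.002097712182597715 0.0008767309509971798
(array([ 0.4734, -0.2781,  0.0567]), np.float64(0.0007372965216208421)) (array([ 0.4727, -0.2768,  0.0299]), np.float64(6.615235627631735e-05))
```

```bash
python3 - <<'E'
from h import *
robot.move_ptp((.55,.1,.33),Rdown(0)); robot.pause(.5)
print(robot.get_state()['time']); print(robot.sign_off())
E
```

```text
64.7167
the job is handed in; nothing more can be done
None
```

All three canisters now stand upright on their own trays, and the job was handed in at about 65 s of the 131 s allowed. I moved the round canister to the trivet, then the oblong to its tray, then the square to its tray, and last the round from the trivet to its tray. Each was lowered gently until contact was felt, and every set-down height came out within 0.1 mm of the plan.

Last checks, from the wrist pictures:

| Canister | Distance from tray middle | Angle to tray |
|---|---|---|
| Round | about 1.5 mm | not applicable |
| Square | about 2.4 mm | 0.6° |
| Oblong | about 3.5 mm, mostly along the tray's length | 0.2° |

- **Oblong canister:** two separate views gave an offset of 3.5–4 mm. I left it, since the calibration is only good to about 2 mm and a second grasp carried more risk than the shift was worth.
- **Bystanders:** the beaker, scraper, cutter, pink can and green tray looked unmoved in the final scene picture.
- **Fits:** known outlines measured mostly 1–5% small in my pixel fits, which changes sizes but hardly shifts the centres. No check failed.

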